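Gather the loose thumb nuts in the tray's low corner

TASK

First press the service tray's hinged cover down until it snaps shut, so that the brass lens cells under it stay put. Then lift the tray clear of the bench by its upright grip plate and tilt it about 30 degrees, low corner downwards, until all three loose thumb nuts have slid together into that low corner (the one corner of the open bin where the walls are cut down). Finish while holding the tray like that, in the air and tilted, with nothing spilled; leave the other things on the bench alone.

Things in the scene. Friction and masses are not known exactly. Their poses are not given: they have to be found in the camera images.
- tray: Loose grey plastic tray, 200 x 200 mm, walls 45 high, walls and floor 4 thick, 0.34 to 0.6 kg. Origin: centre of its underside, z up. A divider along x (45 high, y +6 to +14) parts the open bin (inside: y -96 to +6) from the covered compartment (y +14 to +96). At the -x, -y corner the walls are only 28 high for 55 mm each way: the low corner. A grip plate rises from the divider.
- handle (a point): Where to pinch the aluminium grip plate, at (0, +10, 88) mm in the tray's frame, axes as the tray. Plate: 12 mm thick (tray y), 80 long (tray x), centred here, top 108 above the tray's underside, nearly over the centre of mass; 20 to 60 N of grip is plenty. The open cover stands in the way of fingers here; shut, its top is at 49.
- low_corner (a point): The low corner of the open bin: inner corner of the two cut-down walls at floor level, at (-96, -96, 4) mm in the tray's frame. Axes as the tray.
- cover (a joint): Cover hinge, rad: 0 shut and level, 0.65 to 1.05 (open) at the start; stiff, it stays where left. Hinge line along the tray's x at y = +98, 45 mm above the underside; the edge next to the divider is the raised one. A spring catch in a post on the divider (at x = +70, 61 mm high) resists from about 0.2 and snaps over the edge by about 0.05: push 5 to 15 N near the middle.
- cover_mid (a point): Middle of the cover's upper face, 40 mm from the hinge line; moves with the cover. The cover is a flat aluminium plate 192 mm (along the hinge) x 80 mm x 4 mm; shut, this point is at (0, +58, 49) mm in the tray's frame. Its z is the normal of the cover.
- nut1: Polished steel thumb nut loose in the open bin, round flange 20 mm across and 6 thick under a 12 mm neck, 13 tall, 25 g. Origin: centre of its underside, z up through the neck. Slides easily: starts at a tilt of about 8 to 13 degrees; needs 25 to 30 to run along a wall into a corner.
- nut2: Polished steel thumb nut loose in the open bin, round flange 20 mm across and 6 thick under a 12 mm neck, 13 tall, 25 g. Origin: centre of its underside, z up through the neck. Slides easily: starts at a tilt of about 8 to 13 degrees; needs 25 to 30 to run along a wall into a corner.
- nut3: Polished steel thumb nut loose in the open bin, round flange 20 mm across and 6 thick under a 12 mm neck, 13 tall, 25 g. Origin: centre of its underside, z up through the neck. Slides easily: starts at a tilt of about 8 to 13 degrees; needs 25 to 30 to run along a wall into a corner.
- cell1: Lens cell: plain round brass disc, 32 mm across, 8 mm thick, lying in the tray's covered compartment. Origin: centre of its underside. It stays in the compartment.
- cell2: Lens cell: plain round brass disc, 32 mm across, 8 mm thick, lying in the tray's covered compartment. Origin: centre of its underside. It stays in the compartment.
- objective: Bystander: microscope objective barrel of steel standing on its wide end, 32 mm across, 48 mm tall. Origin: centre of its underside.
- slide_box: Bystander: closed black box for glass slides with a grey lid, 87 x 102 x 34 mm. Origin: centre of its underside.
- screwdriver: Bystander: small screwdriver with a black handle, lying on the bench along its x.
- oil_jar: Bystander: small amber glass jar with a white cap, 44 mm across, 60 mm tall. Origin: centre of its underside.

How it is judged:
On the way, in this order (a step that is already met when the one before it is completed fails the run):
1. the cover is snapped shut while the tray stands on the bench (value of joint cover below 0.06 rad and height (world z) of tray below 0.008 m), for 0.2 s.
2. the tray is lifted clear of the bench, with the cover shut (value of joint cover below 0.06 rad and height (world z) of each of tray, low_corner above 0.03 m), for 0.2 s.
At the end, for the whole second after the job is handed in: The gripper alone holds the tray, low corner over 25 mm above the bench, tilted 0.35 to 0.8 rad; all three nuts lie (all under 0.2 m/s) within 65 mm (origin) of the low corner; the cover is shut (below 0.06 rad), both lens cells in their compartment (value of joint cover below 0.06 rad and angle between tray's own z axis and vertical between 0.35 and 0.8 rad and height (world z) of low_corner above 0.025 m and contact force between the fingers and tray above 1 N and contact force between tray and objective below 0.2 N and contact force between tray and slide_box below 0.2 N and contact force between tray and screwdriver below 0.2 N and contact force between tray and oil_jar below 0.2 N and linear speed of each of tray, nut1, nut2, nut3 below 0.2 m/s and distance between each of nut1, nut2, nut3 and low_corner below 0.065 m and y of cell1 in the frame of tray between 0.014 and 0.096 m and z of cell1 in the frame of tray between 0 and 0.045 m and y of cell2 in the frame of tray between 0.014 and 0.096 m and z of cell2 in the frame of tray between 0 and 0.045 m); the arm keeps its last pose, push and grip.
It fails at once if a bystander on the bench is moved by more than 30 mm (distance of any of objective, slide_box, screwdriver, oil_jar from where it was at the start of the episode above 0.03 m).
It also fails if it takes over 51 s, if anything falls off the work surface, if the arm or the gripper's body presses on something with over 40 N, if the wrist force passes 120 N, or if a joint passes its speed limit or range.

ROBOT

A 6-joint arm with a two-finger parallel gripper is mounted at the origin on the work surface. World frame = base frame: x ahead of the robot, y to its left, z up, the work surface at z = 0. Lengths are in m, angles in rad, forces in N, time in s.
With the tool pointing down it reaches from about 0.35 to 0.85 m from the base axis. Payload 8.1 kg.
Tool frame: the origin (TCP) lies at the very end of the fingers, on their centre line; the grasp point (between the pads) lies 19 mm behind it; z points along the fingers, y is the direction in which the jaws open and shut (so a half turn about z gives the same grasp; the last joint's range is limited). The gripper opens to 93 mm and grips with 3 to 60 N. Pads are 15 mm wide; open, the fingers measure 128 mm over their backs; the gripper's body (75 mm by 188 mm) begins 65 mm behind the grasp point.
Start: joints at [1.103, 0.13, 1.488, -0, 1.523, -0.085], TCP at [0.224, 0.557, 0.219] pointing down, gripper open.
Joint ranges: [-2.96, 2.96], [-0.89, 2.26], [0.02, 2.5], [-1.34, 4.48], [0, 2.73], [-2.66, 2.66]. Speed limits (rad/s): [2.39, 2.39, 2.79, 3.14, 3.14, 3.14].

INTERFACE

Orientations are given as a rotation vector (axis times angle).
In Python, from plant import read_state, read_camera, close_job gives the robot as it stands.
- The arm moves only by the tool jog_arm, never from a script. Its argument "motion" is one flat list of numbers, 7 for each row, row after row: the opening, from 0 (shut) to 1 (fully open), then the shift along the tool's x, y, z scaled (see below), then the turn, a rotation vector about the tool's x, y, z scaled (see below). A call has 1 to 8 rows; each row is the pose to reach, as a shift and turn from the pose measured when the call began, along the tool's axes at that moment; what a row does not reach only later rows make up. The controller multiplies each number of a shift by 0.5 m and each number of a turn by 90 degrees. A row lasts 1/10 s, in which the tool goes at most 50 mm and 8.59 degrees, less where a joint would pass 70% of its speed; a pose out of reach is approached as far as the arm can. A call with a number of a shift or a turn outside -1 to 1 is refused whole. A call with a gripper value outside its range is refused whole. The fingers move at their own pace and stop on an object; "grip_force" is the grip in N (left out, the last holds). Time passes only in rows, so rows that repeat a pose let the fingers close. It gives the time, the measured TCP pose, the force and the opening at its end, in the units of the state.
- read_state(): the state, without advancing time (a new reading comes with each control period).
- read_camera(name): name is "side" or "top"; returns a dict with "frame" (420x560x3 uint8, red, green, blue), "vertical_fov" (degrees; the focal length in pixels is half the picture's height over the tangent of half this angle, whatever the lens; pixels are square), "cx", "cy" (the principal point, pixels), "dist_coeffs" ([k1, k2, p1, p2, k3] as OpenCV has them; the pictures are not rectified), "world_from_camera" (4x4, takes a point from camera to world coordinates). Camera axes: x right, y down, z forward; pixel columns grow to the right and rows downward; lengths in m; the calibration is good to about 2 mm. A picture is of the moment at which its call begins. There is no depth.
- close_job(): hands the job in, once; it reports no verdict.
The state is a dict: "t": time; "q": joint angles; "dq": joint speeds; "joint_torque": joint torques, N m; "tool_pos": TCP position; "orientation": TCP orientation; "force": force on the tool from outside, world axes, zero at the start; "wrist_torque": the same for the moment, N m; "opening": finger opening in m.
Only numpy, scipy, OpenCV 4.12 (cv2) and the standard library are available. Lean on these libraries where they do the work, as an engineer would, in place of code of your own. Each camera call takes 0.05 s, during which the arm holds its last target.

## Working session

There is one attempt and no reset: what is moved stays moved. The work goes in short steps, Python scripts to look and compute and a tool call to move; the robot and the scene stay as the last step left them, time stands still between calls to the robot, and variables do not carry over. Pictures are saved under pics/ and viewed, and the job is handed in when it is done.

Besides the shell and the picture viewer there is one more tool, called after "Request:" as name(argument=value, ...) on one line, values as JSON. jog_arm: Moves the arm, as the interface text tells. Its arguments: {"type":"object","properties":{"motion":{"type":"array","items":{"type":"number"}},"grip_force":{"type":"number"}},"required":["motion"]}

```bash
ls; mkdir -p pics
python3 - <<'E'
from plant import *
import cv2,json,numpy as np
print(read_state())
for n in("side","top"):
    c=read_camera(n); cv2.imwrite(f"pics/{n}0.png",c["frame"][:,:,::-1])
    np.save(f"pics/{n}0.npy",c["frame"])
    print(n,c["vertical_fov"],c["cx"],c["cy"],c["dist_coeffs"],c["world_from_camera"])
E
```

```text
pics
{'t': 0.0, 'q': array([ 1.10260496e+00,  1.31133603e-01,  1.48928233e+00, -4.16367657e-05,
        1.52298496e+00, -8.54018570e-02]), 'dq': array([-0.00041628, -0.00147158, -0.00024306, -0.00073467,  0.00077503,
        0.00022662]), 'joint_torque': array([-1.25553174e-04, -5.59840786e+01, -4.91766536e+01,  7.67193083e-02,
        3.50327126e-02, -1.79225744e-04]), 'tool_pos': array([0.22384388, 0.5560701 , 0.21760223]), 'orientation': array([-5.97530290e-01, -3.08378033e+00,  2.74971328e-03]), 'force': array([ 0.27449303, -0.13866119, -0.30963736]), 'wrist_torque': array([ 0.01742525, -0.03930714, -0.02957848]), 'opening': 0.09322342088878251}
side 55.39660978761457 279.63409196852103 209.77603559821415 [-0.02765111  0.          0.          0.          0.        ] [[-0.99134936 -0.0723428   0.10951237  0.42564475]
 [-0.13124355  0.53842442 -0.8323907   0.91645224]
 [ 0.00125334 -0.83956278 -0.54326123  0.6752877 ]
 [ 0.          0.          0.          1.        ]]
top 56.63384183172507 274.85387576505445 216.84031707626986 [-0.00755189  0.          0.          0.          0.        ] [[-0.00191498 -0.98852332  0.1510562   0.43550705]
 [-0.99922028 -0.00406549 -0.03927225  0.02587079]
 [ 0.03943565 -0.15101363 -0.98774476  0.92069798]
 [ 0.          0.          0.          1.        ]]
```

View pics/side0.png

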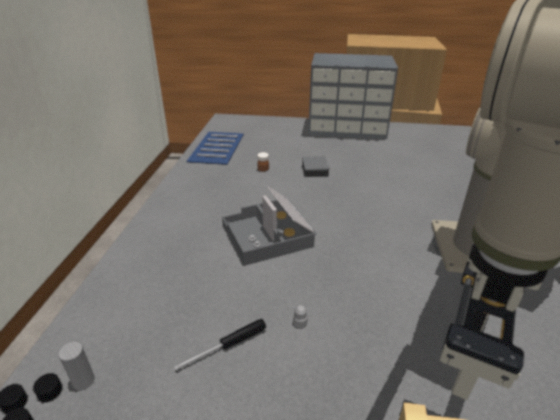

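View pics/top0.png

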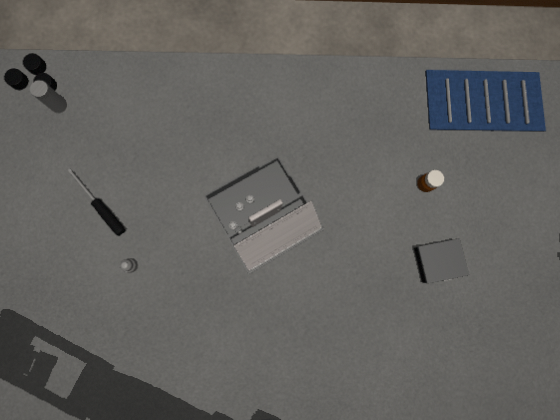

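Run:
```python
import cv2
a=cv2.imread("pics/top0.png")[140:290,190:340]; cv2.imwrite("pics/tc.png",cv2.resize(a,(600,600),interpolation=cv2.INTER_CUBIC))
a=cv2.imread("pics/side0.png")[180:270,210:330]; cv2.imwrite("pics/sc.png",cv2.resize(a,(800,600),interpolation=cv2.INTER_CUBIC))
```

```text
(no output)
```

View pics/tc.png

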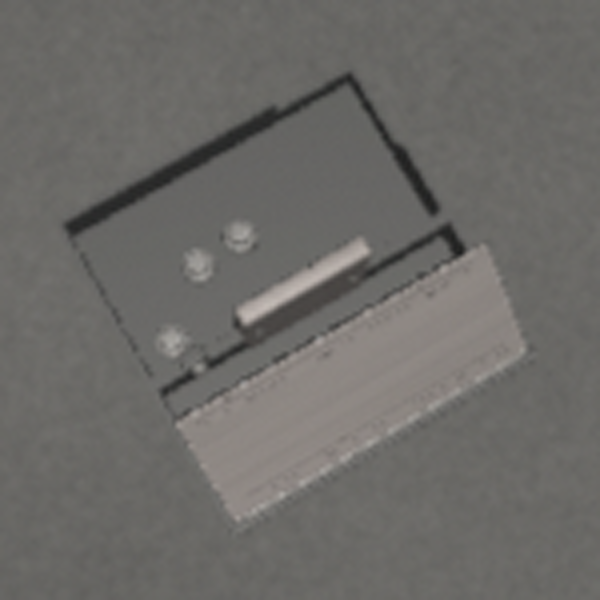

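View pics/sc.png

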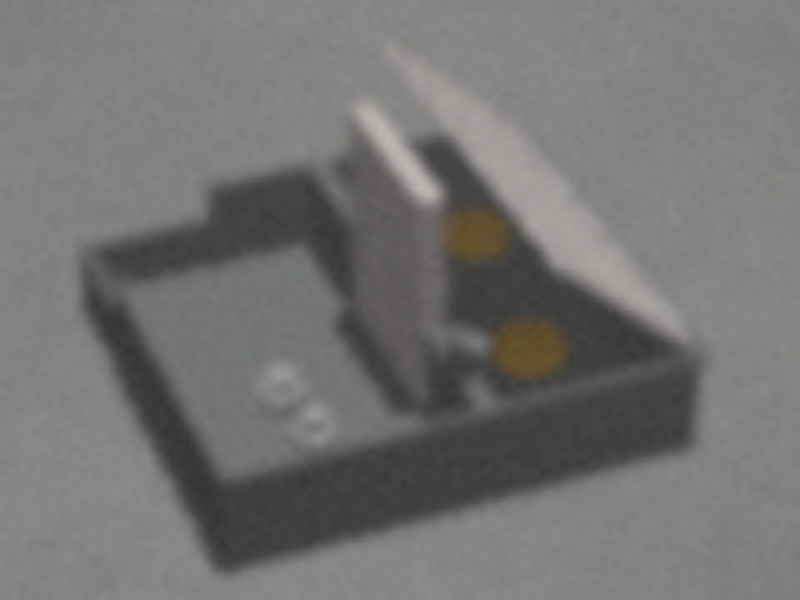

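```bash
cat > h.py <<'E'
import numpy as np,cv2
from scipy.spatial.transform import Rotation as R
from scipy.optimize import least_squares
from plant import *
def cam(n):
    c=read_camera(n); return c
def proj(c,P):
    T=np.linalg.inv(c["world_from_camera"]); f=210/np.tan(np.radians(c["vertical_fov"]/2))
    K=np.array([[f,0,c["cx"]],[0,f,c["cy"]],[0,0,1]])
    p,_=cv2.projectPoints(np.asarray(P,float).reshape(-1,1,3),cv2.Rodrigues(T[:3,:3])[0],T[:3,3],K,np.array(c["dist_coeffs"]))
    return p.reshape(-1,2)
def coverpt(x,s,th,up=0): # s from hinge (toward divider), raised
    return [x,98-s*np.cos(th)+up*np.sin(th),45+s*np.sin(th)+up*np.cos(th)]
E
cat > fit.py <<'E'
from h import *
ct,cs=cam("top"),cam("side")
T=[((-100,-100,28),(352,73)),((100,-100,45),(66,226)),((-45,-100,45),(275,108)),((40,4,108),(234,310)),((-40,4,108),(362,238)),((40,16,108),(240,328)),((-40,16,108),(371,250))]
S=[((100,-100,0),(225,572)),((100,-100,45),(220,485)),((-100,-100,28),(80,250)),((-100,-100,0),(90,315)),((100,100,45),(703,352)),((100,100,0),(692,445)),((40,16,108),(443,193)),((40,4,108),(425,207)),((-40,4,108),(352,107)),((-40,16,108),(370,100)),((-100,-45,45),(212,187))]
Tc=[((96,0),(240,523)),((-96,0),(527,350)),((96,80),(178,420)),((-96,80),(482,243))]
Sc=[((-96,80),(388,40)),((96,0),(700,350))]
tp=np.array([p for _,p in T+Tc])/4+[190,140]; sp=np.array([p for _,p in S+Sc])/6.667+[210,180]
def res(v):
    x,y,a,th=v
    M=R.from_euler('z',a).as_matrix()
    w=lambda L:(np.array(L,float)/1000)@M.T+[x,y,0]
    A=proj(ct,w([p for p,_ in T]+[coverpt(*p,th,2) for p,_ in Tc]))-tp
    B=proj(cs,w([p for p,_ in S]+[coverpt(*p,th,2) for p,_ in Sc]))-sp
    return np.concatenate([A,B]).ravel()
s=least_squares(res,[0.43,0.03,np.radians(118),0.9],loss='soft_l1')
print(s.x,np.degrees(s.x[2])); print(res(s.x).reshape(-1,2).round(1).tolist())
x,y,a,th=s.x; M=R.from_euler('z',a).as_matrix()
for n,p in(("handle",(0,10,88)),("mid",coverpt(0,40,th,4)),("midshut",(0,58,49)),("low",(-96,-96,4))): print(n,M@np.array(p)/1000+[x,y,0])
E
python3 fit.py
```

```text
[0.58098905 0.01769403 2.10355767 0.7254104 ] 120.52497639236064
[[0.1, -2.1], [-3.5, -0.3], [-0.7, -1.6], [-0.5, 0.4], [0.1, -0.3], [0.9, 0.8], [0.8, 1.5], [-1.5, 0.6], [-0.0, 0.4], [-1.0, 1.3], [0.6, 0.3], [0.7, -0.1], [0.6, -0.8], [-0.2, -1.1], [-1.0, -2.9], [-0.3, 0.7], [0.5, 0.1], [0.7, -0.0], [-0.8, -1.2], [-0.8, -0.7], [0.6, -0.5], [-2.3, -0.5], [-1.6, 0.4], [-0.8, -0.3]]
handle [0.57237497 0.01261489 0.088     ]
mid [ 0.52006625 -0.01822802  0.07453061]
midshut [ 0.53102739 -0.01176498  0.049     ]
low [ 0.71244394 -0.01624139  0.004     ]
```

```bash
cat >> fit.py <<'E'
def overlay(c,img,x0,y0,k,out):
    im=img.copy()
    w=lambda L:(np.array(L,float)/1000)@M.T+[x,y,0]
    loops=[[(100,-100,45),(-45,-100,45),(-45,-100,28),(-100,-100,28),(-100,-45,28),(-100,-45,45),(-100,100,45),(100,100,45),(100,-100,45)],[(100,-100,0),(-100,-100,0),(-100,100,0),(100,100,0),(100,-100,0)],[(40,4,108),(-40,4,108),(-40,16,108),(40,16,108),(40,4,108)],[coverpt(96,0,th,4),coverpt(-96,0,th,4),coverpt(-96,80,th,4),coverpt(96,80,th,4),coverpt(96,0,th,4)]]
    for l in loops:
        p=((proj(c,w(l))-[x0,y0]+.5)*k-.5)
        cv2.polylines(im,[np.round(p).astype(np.int32)],False,(0,255,0),1)
    cv2.imwrite(out,im)
overlay(ct,cv2.imread("pics/tc.png"),190,140,4,"pics/to.png")
overlay(cs,cv2.imread("pics/sc.png"),210,180,6.667,"pics/so.png")
E
python3 fit.py >/dev/null
```

```text
(no output)
```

View pics/to.png

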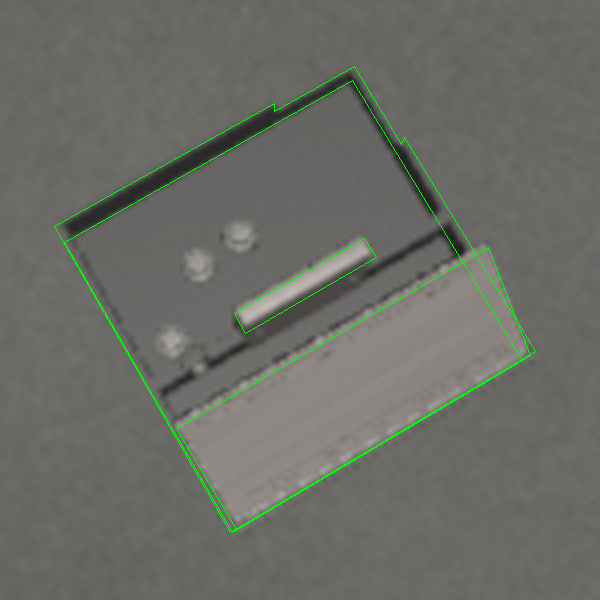

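View pics/so.png

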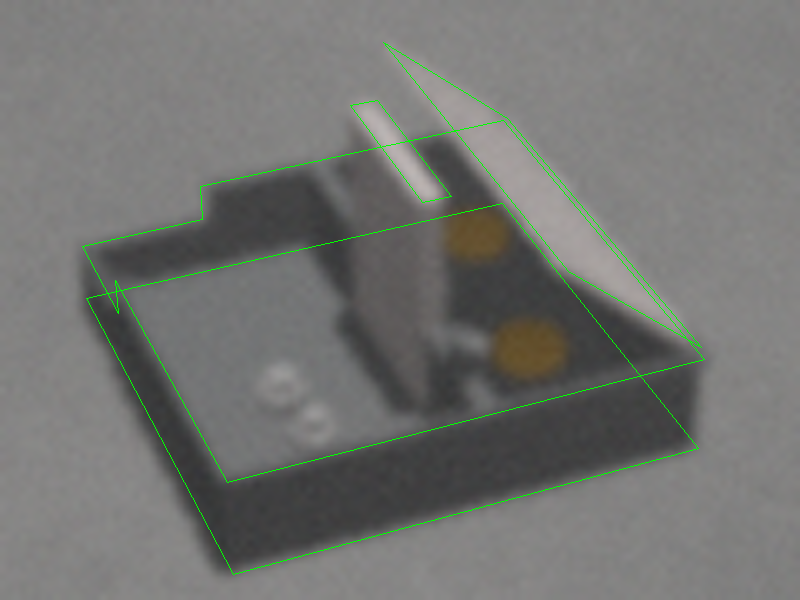

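```bash
cat >> h.py <<'E'
A=np.radians(120.3); ORG=np.array([.581,.0175,0])
MT=R.from_euler('z',A).as_matrix()
def tw(p): return MT@np.array(p)/1000+ORG
# nominal down orientation: tool y = -tray y, z down
def downR():
    y=-MT[:,1]; z=np.array([0,0,-1.]); return np.c_[np.cross(y,z),y,z]
def go(target,Rt=None):
    s=read_state(); R0=R.from_rotvec(s["orientation"]).as_matrix()
    Rt=downR() if Rt is None else Rt
    d=R0.T@(np.array(target)-s["tool_pos"]); r=R.from_matrix(R0.T@Rt).as_rotvec()
    print("t",s["t"],"pos",s["tool_pos"].round(4),"F",s["force"].round(1),"q",s["q"].round(2),"open",round(s["opening"],4))
    print("shift",(d/.5).round(4),"turn",(r/(np.pi/2)).round(4))
E
python3 -c "
from h import *
go([*tw((0,58,0))[:2],.14])"
```

```text
t 0.3 pos [0.224  0.5564 0.2183] F [-0.8 -0.7  0.8] q [ 1.1   0.13  1.49  0.    1.52 -0.09] open 0.0929
shift [-0.9939 -0.8247  0.157 ] turn [-4.000e-04  1.000e-04  4.196e-01]
```

Request:
jog_arm(motion=[0,-0.994,-0.825,0.1,0,0,0.42,0,-0.994,-0.825,0.1,0,0,0.42,0,-0.994,-0.825,0.1,0,0,0.42,0,-0.994,-0.825,0.1,0,0,0.42,0,-0.994,-0.825,0.1,0,0,0.42,0,-0.994,-0.825,0.1,0,0,0.42,0,-0.994,-0.825,0.1,0,0,0.42,0,-0.994,-0.825,0.1,0,0,0.42], grip_force=30)

```text
t: 1.1
tool_pos: [0.4141, 0.2038, 0.1878]
orientation: [1.564, 2.724, 0.0]
force: [1.4, 0.6, -0.4]
opening: 0.0336
```

```bash
python3 -c "
from h import *
go([*tw((0,58,0))[:2],.13])"
```

```text
t 1.1 pos [0.4141 0.2038 0.1878] F [ 1.4  0.6 -0.4] q [ 0.35 -0.24  1.9  -0.    1.48 -0.18] open 0.0336
shift [-0.4901 -0.0157  0.1159] turn [ 0.0003  0.0003 -0.0002]
```

Request:
jog_arm(motion=[0,-0.49,-0.016,0.09,0,0,0,0,-0.49,-0.016,0.09,0,0,0,0,-0.49,-0.016,0.09,0,0,0,0,-0.49,-0.016,0.116,0,0,0,0,-0.49,-0.016,0.116,0,0,0,0,-0.49,-0.016,0.116,0,0,0,0,-0.49,-0.016,0.116,0,0,0,0,-0.49,-0.016,0.116,0,0,0])

```text
t: 1.9
tool_pos: [0.5306, -0.0111, 0.1302]
orientation: [1.564, 2.724, 0.001]
force: [-0.5, -0.1, -0.6]
opening: 0.0005
```

```bash
python3 -c "
from h import *
go([*tw((0,58,0))[:2],.09])
for n in('top','side'): cv2.imwrite(f'pics/{n}1.png',read_camera(n)['frame'][:,:,::-1])
a=cv2.imread('pics/side1.png')[130:280,190:390]; cv2.imwrite('pics/s1c.png',cv2.resize(a,(800,600),interpolation=cv2.INTER_CUBIC))"
```

```text
t 1.9 pos [ 0.5306 -0.0111  0.1302] F [-0.5 -0.1 -0.6] q [-0.12  0.    1.79  0.    1.35 -0.65] open 0.0005
shift [-0.0015 -0.0002  0.0804] turn [ 0.0004  0.     -0.0001]
```

View pics/s1c.png

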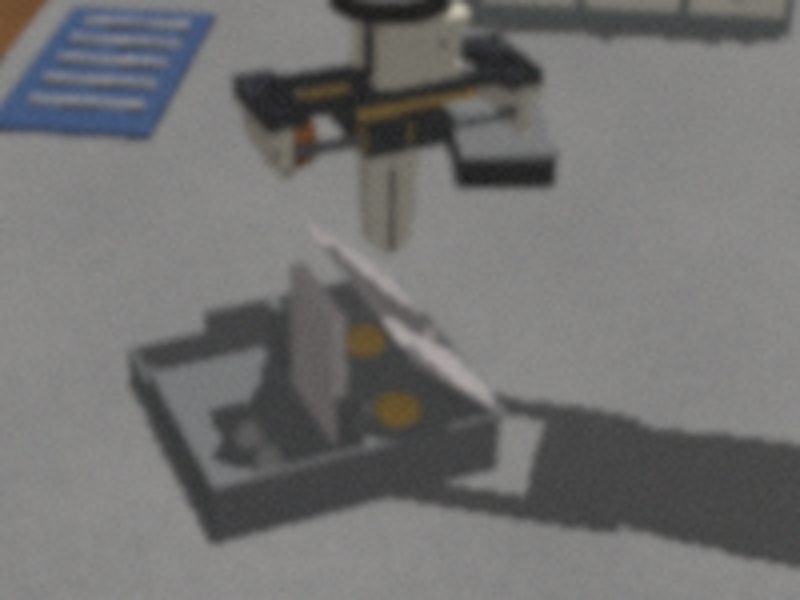

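Request:
jog_arm(motion=[0,0,0,0.03,0,0,0,0,0,0,0.05,0,0,0,0,0,0,0.07,0,0,0,0,0,0,0.08,0,0,0,0,0,0,0.09,0,0,0,0,0,0,0.1,0,0,0])

```text
t: 2.6
tool_pos: [0.531, -0.0105, 0.0804]
orientation: [1.561, 2.724, 0.001]
force: [1.0, -0.3, 0.2]
opening: 0.0002
```

Request:
jog_arm(motion=[0,0,0,0.012,0,0,0,0,0,0,0.024,0,0,0,0,0,0,0.036,0,0,0])

```text
t: 2.9
tool_pos: [0.5312, -0.0106, 0.062]
orientation: [1.561, 2.724, 0.002]
force: [-0.9, 0.4, 1.3]
opening: 0.0004
```

```bash
python3 -c "
from h import *
go([*tw((0,58,0))[:2],.05])
for n in('top','side'): cv2.imwrite(f'pics/{n}2.png',read_camera(n)['frame'][:,:,::-1])
a=cv2.imread('pics/side2.png')[150:270,200:360]; cv2.imwrite('pics/s2c.png',cv2.resize(a,(800,600),interpolation=cv2.INTER_CUBIC))"
```

```text
t 2.9 pos [ 0.5312 -0.0106  0.062 ] F [-0.9  0.4  1.3] q [-0.12  0.08  1.84  0.    1.22 -0.65] open 0.0004
shift [-0.0017 -0.0018  0.0241] turn [0.0012 0.0007 0.0007]
```

View pics/s2c.png

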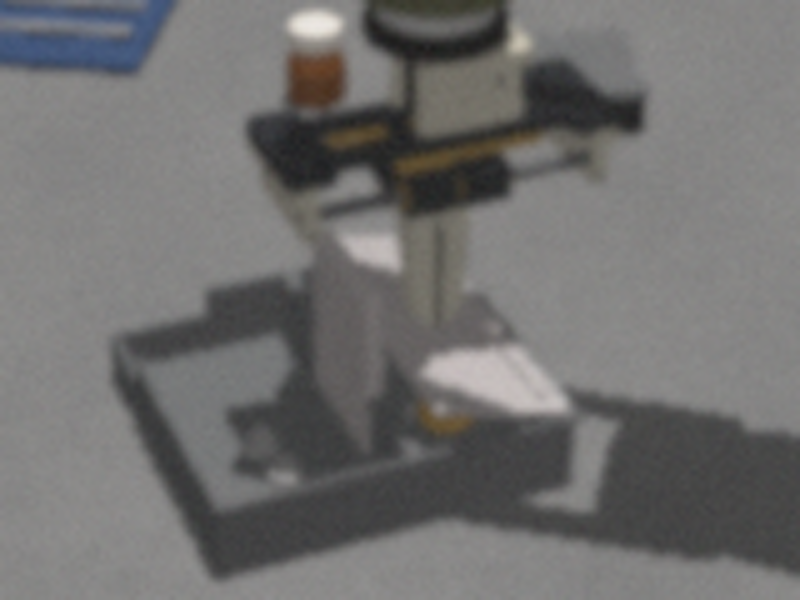

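Request:
jog_arm(motion=[0,0,0,0.012,0,0,0,0,0,0,0.02,0,0,0,0,0,0,0.026,0,0,0,0,0,0,0.03,0,0,0])

```text
t: 3.4
tool_pos: [0.5306, -0.0106, 0.0488]
orientation: [-1.562, -2.726, 0.0]
force: [-18.6, 1.5, 41.2]
opening: 0.0002
```

Request:
jog_arm(motion=[0,0,0,-0.01,0,0,0,0,0,0,-0.05,0,0,0,0,0,0,-0.13,0,0,0,0,0,0,-0.22,0,0,0,0,0,0,-0.28,0,0,0,0.5,0.2,-0.3,-0.28,0,0,0,1,0.4,-0.3,-0.28,0,0,0,1,0.4,-0.3,-0.28,0,0,0])

```text
t: 4.2
tool_pos: [0.3904, 0.0385, 0.1883]
orientation: [-1.564, -2.724, 0.001]
force: [-0.3, 1.1, 0.9]
opening: 0.02
```

```bash
python3 -c "
from h import *
go([*tw((0,10,0))[:2],.15])
for n in('top','side'): cv2.imwrite(f'pics/{n}3.png',read_camera(n)['frame'][:,:,::-1])
a=cv2.imread('pics/side3.png')[180:270,210:330]; cv2.imwrite('pics/s3c.png',cv2.resize(a,(800,600),interpolation=cv2.INTER_CUBIC))
a=cv2.imread('pics/top3.png')[140:290,190:340]; cv2.imwrite('pics/t3c.png',cv2.resize(a,(600,600),interpolation=cv2.INTER_CUBIC))"
```

```text
t 4.2 pos [0.3904 0.0385 0.1883] F [-0.3  1.1  0.9] q [-0.03 -0.45  2.06 -0.    1.53 -0.56] open 0.02
shift [-0.2285  0.2881  0.0762] turn [-0.0006 -0.0003 -0.0002]
```

View pics/s3c.png

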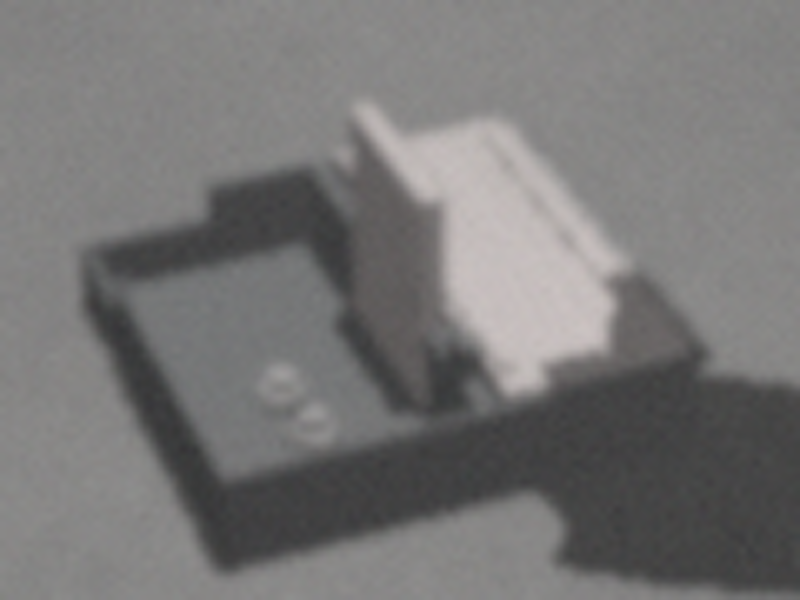

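View pics/t3c.png

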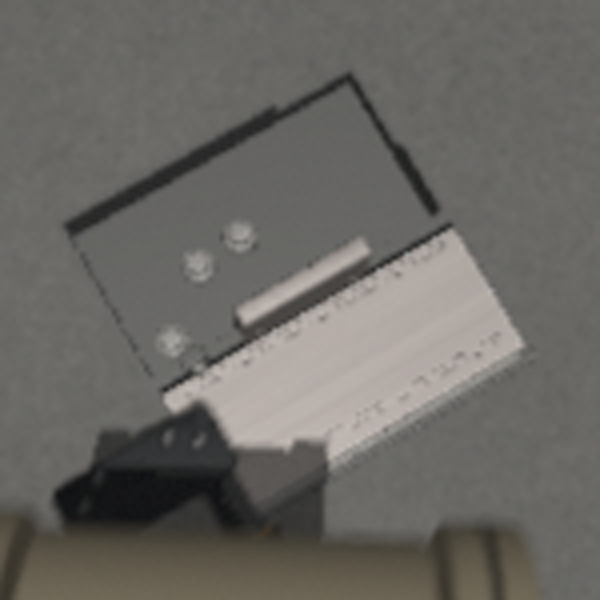

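Request:
jog_arm(motion=[1,-0.1,0.1,0,0,0,0,1,-0.17,0.2,0.03,0,0,0,1,-0.228,0.288,0.076,0,0,0,1,-0.228,0.288,0.076,0,0,0,1,-0.228,0.288,0.076,0,0,0,1,-0.228,0.288,0.076,0,0,0,1,-0.228,0.288,0.076,0,0,0])

```text
t: 5.0
tool_pos: [0.5687, 0.015, 0.1496]
orientation: [-1.558, -2.726, 0.001]
force: [-0.4, 0.7, -0.9]
opening: 0.0836
```

```bash
python3 -c "
from h import *
go([*tw((0,10,0))[:2],.069])
for n in('top','side'): cv2.imwrite(f'pics/{n}4.png',read_camera(n)['frame'][:,:,::-1])
a=cv2.imread('pics/side4.png')[130:280,190:390]; cv2.imwrite('pics/s4c.png',cv2.resize(a,(800,600),interpolation=cv2.INTER_CUBIC))"
```

```text
t 5.0 pos [0.5687 0.015  0.1496] F [-0.4  0.7 -0.9] q [-0.06  0.09  1.66  0.    1.39 -0.6 ] open 0.0836
shift [-0.0083  0.0039  0.1612] turn [-0.0009 -0.001   0.002 ]
```

View pics/s4c.png

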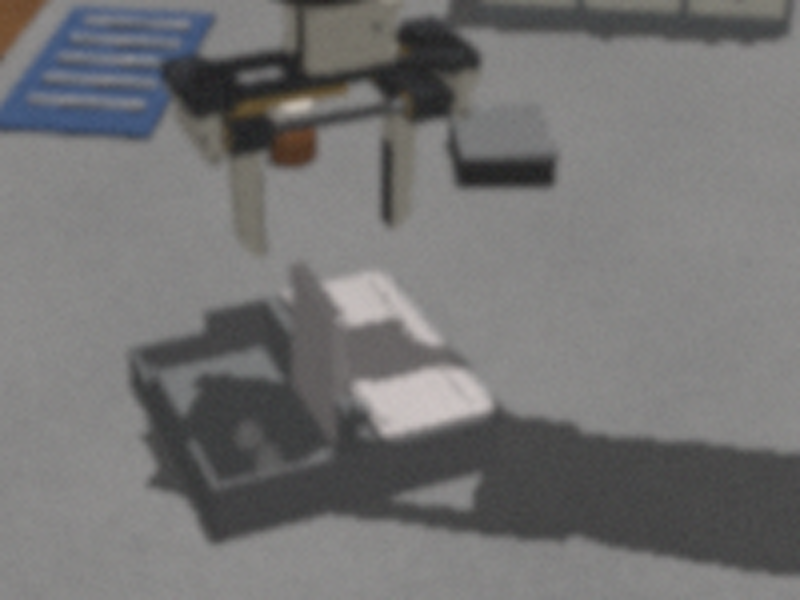

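Fingers straddle the grip plate. Descend and close with 55 N.

Request:
jog_arm(motion=[1,-0.008,0.004,0.06,0,0,0,1,-0.008,0.004,0.12,0,0,0,1,-0.008,0.004,0.16,0,0,0,1,-0.008,0.004,0.16,0,0,0,0.5,-0.008,0.004,0.16,0,0,0,0.3,-0.008,0.004,0.16,0,0,0,0.2,-0.008,0.004,0.16,0,0,0,0.18,-0.008,0.004,0.16,0,0,0], grip_force=55)

```text
t: 5.9
tool_pos: [0.5736, 0.0126, 0.0719]
orientation: [1.558, 2.726, 0.002]
force: [0.4, -0.5, 0.2]
opening: 0.0654
```

Request:
jog_arm(motion=[0.1,0,0,0,0,0,0,0,0,0,0,0,0,0,0,0,0,0,0,0,0,0,0,0,0,0,0,0,0,0,0,0,0,0,0,0,0,0,0,0,0,0])

```text
t: 6.5
tool_pos: [0.5735, 0.0127, 0.0718]
orientation: [1.558, 2.726, 0.002]
force: [-0.7, 0.7, -0.4]
opening: 0.0175
```

```bash
python3 -c "
from h import *
go([*tw((0,10,0))[:2],.069])
cv2.imwrite('pics/top5.png',read_camera('top')['frame'][:,:,::-1])
a=cv2.imread('pics/top5.png')[140:290,190:340]; cv2.imwrite('pics/t5c.png',cv2.resize(a,(600,600),interpolation=cv2.INTER_CUBIC))"
```

```text
t 6.5 pos [0.5735 0.0127 0.0718] F [-0.7  0.7 -0.4] q [-0.07  0.18  1.71  0.    1.25 -0.6 ] open 0.0175
shift [ 0.0008 -0.0022  0.0056] turn [0.0012 0.0004 0.0021]
```

View pics/t5c.png

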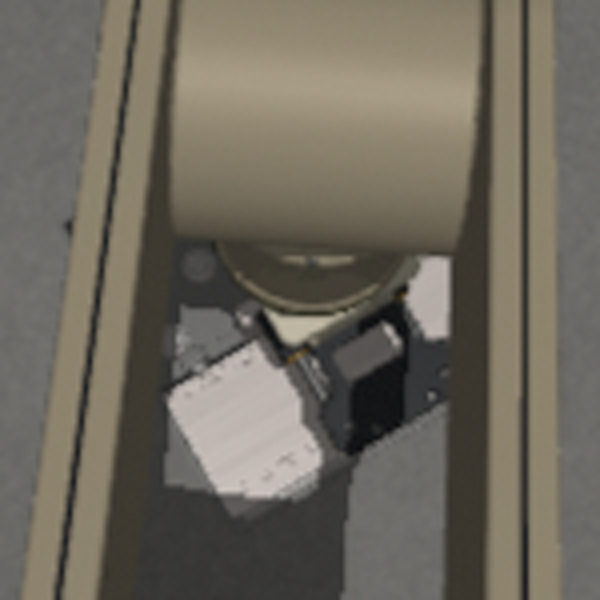

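Still closing; let the jaws clamp.

Request:
jog_arm(motion=[0,0,0,0.004,0,0,0,0,0,0,0.004,0,0,0,0,0,0,0.004,0,0,0,0,0,0,0.004,0,0,0,0,0,0,0.004,0,0,0,0,0,0,0.004,0,0,0])

```text
t: 7.15
tool_pos: [0.574, 0.0128, 0.0718]
orientation: [1.558, 2.726, 0.003]
force: [-7.1, 1.1, 14.5]
opening: 0.0116
```

Request:
jog_arm(motion=[0,0,0,-0.004,0,0,0,0,0,0,-0.008,0,0,0,0,0,0,-0.012,0,0,0,0,0,0,-0.02,0,0,0,0,0,0,-0.03,0,0,0,0,0,0,-0.04,0,0,0])

```text
t: 7.75
tool_pos: [0.5738, 0.0128, 0.092]
orientation: [1.558, 2.726, 0.003]
force: [-0.1, -0.1, -6.3]
opening: 0.0117
```

```bash
python3 -c "
from h import *
go([*tw((0,10,0))[:2],.069])
cv2.imwrite('pics/side6.png',read_camera('side')['frame'][:,:,::-1])
a=cv2.imread('pics/side6.png')[150:270,200:360]; cv2.imwrite('pics/s6c.png',cv2.resize(a,(800,600),interpolation=cv2.INTER_CUBIC))"
```

```text
t 7.75 pos [0.5738 0.0128 0.092 ] F [-0.1 -0.1 -6.3] q [-0.07  0.15  1.7   0.    1.29 -0.6 ] open 0.0117
shift [ 0.001  -0.0029  0.0461] turn [0.0015 0.0005 0.0022]
```

View pics/s6c.png

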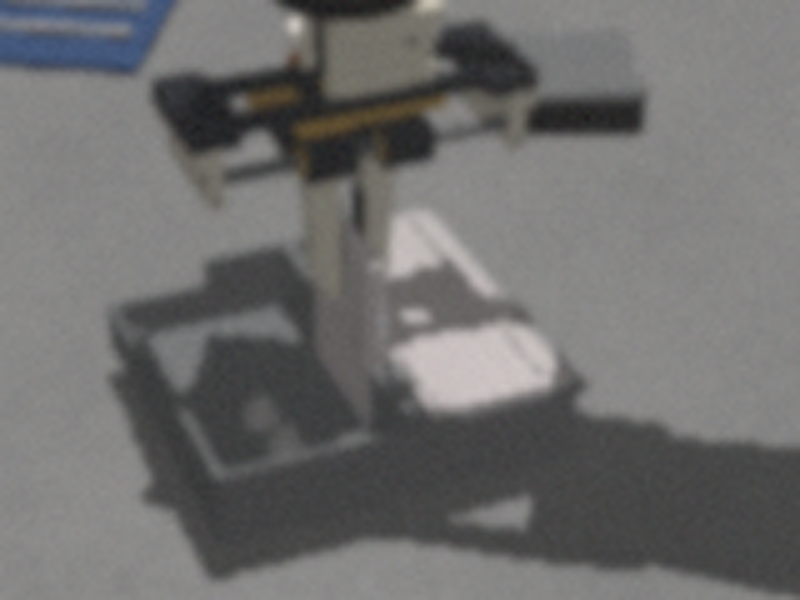

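Request:
jog_arm(motion=[0,0,0,-0.02,0,0,0,0,0,0,-0.05,0,0,0,0,0,0,-0.09,0,0,0,0,0.005,-0.01,-0.14,0,0,0,0,0.012,-0.02,-0.19,0,0,0,0,0.02,-0.034,-0.24,0,0,0,0,0.028,-0.048,-0.28,0,0,0,0,0.036,-0.062,-0.31,0,0,0])

```text
t: 8.6
tool_pos: [0.5384, 0.0124, 0.2514]
orientation: [1.556, 2.722, 0.006]
force: [0.7, 0.1, -6.1]
opening: 0.0118
```

Request:
jog_arm(motion=[0,0.01,-0.017,-0.03,0,0,0,0,0.018,-0.03,-0.04,0,0,0,0,0.026,-0.045,-0.04,0,0,0,0,0.033,-0.056,-0.04,0,0,0,0,0.037,-0.064,-0.04,0,0,0,0,0.037,-0.064,-0.04,0,0,0])

```text
t: 9.2
tool_pos: [0.5004, 0.0121, 0.2701]
orientation: [1.556, 2.723, 0.005]
force: [0.3, -0.4, -5.6]
opening: 0.0116
```

```bash
cat > tilt.py <<'E'
from h import *
s=read_state(); print(s["t"],s["tool_pos"].round(4),s["force"].round(1),s["q"].round(2),s["opening"])
R0=R.from_rotvec(s["orientation"]).as_matrix()
c=MT@np.array([-1,-1,0])/2**.5; ax=np.cross([0,0,1],c); print("dir",c,"axis tool",R0.T@ax)
for n in("top","side"): cv2.imwrite(f"pics/{n}7.png",read_camera(n)["frame"][:,:,::-1])
a=cv2.imread("pics/side7.png")[80:260,180:420]; cv2.imwrite("pics/s7c.png",cv2.resize(a,(800,600),interpolation=cv2.INTER_CUBIC))
E
python3 tilt.py
```

```text
9.2 [0.5004 0.0121 0.2701] [ 0.3 -0.4 -5.6] [-0.08 -0.16  1.69  0.    1.61 -0.61] 0.011585424261684001
dir [ 0.96726775 -0.25375794  0.        ] axis tool [0.70465233 0.70955065 0.0017242 ]
```

View pics/s7c.png

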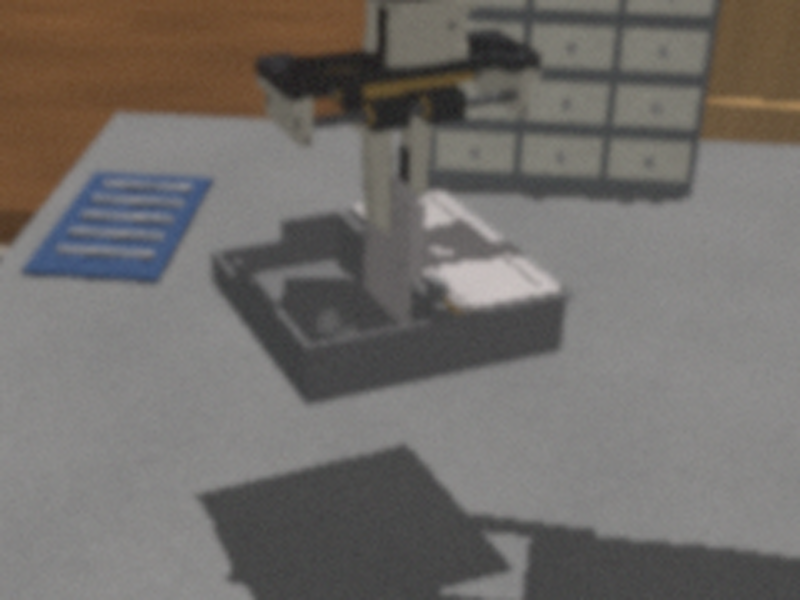

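```bash
python3 -c "
import cv2
a=cv2.imread('pics/side7.png')[130:190,280:360]; a=cv2.resize(a,(800,600),interpolation=cv2.INTER_CUBIC); cv2.imwrite('pics/s7d.png',cv2.convertScaleAbs(a,alpha=1.5))"
```

```text
(no output)
```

View pics/s7d.png

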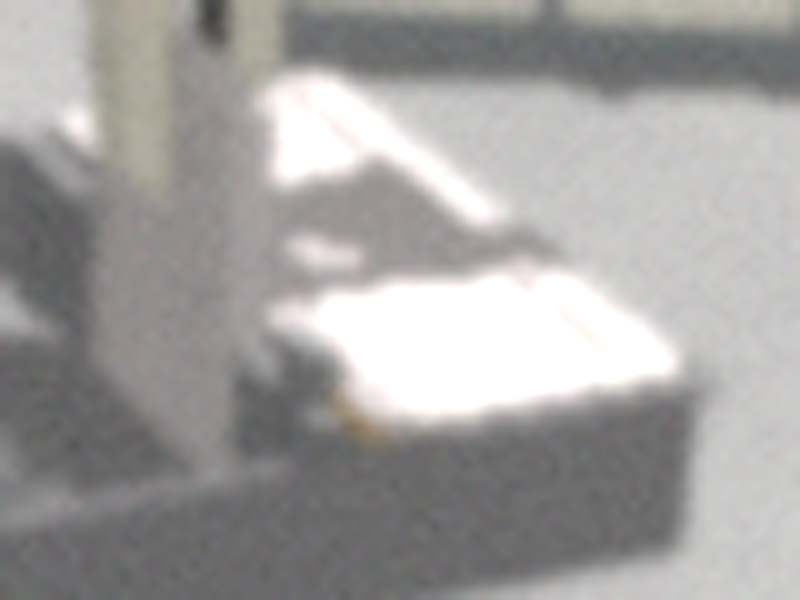

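```bash
cat > ov.py <<'E'
import sys
from h import *
name,x0,y0,w,hh,k,out=sys.argv[1],*map(float,sys.argv[2:7]),sys.argv[7]
c=read_camera(name); cv2.imwrite(out.replace(".png","_raw.png"),c["frame"][:,:,::-1])
s=read_state(); R0=R.from_rotvec(s["orientation"]).as_matrix()
# at grasp: tool pos .5738,.0128,.092 with tray lifted 0.020
Rg=R.from_rotvec([1.558,2.726,.003]).as_matrix(); pg=np.array([.574,.0128,.0718])
Rt=R0@Rg.T@MT; pt=s["tool_pos"]+R0@Rg.T@(ORG-pg)
W=lambda L:(np.array(L,float)/1000)@Rt.T+pt
im=c["frame"][int(y0):int(y0+hh),int(x0):int(x0+w),::-1]
im=cv2.resize(cv2.convertScaleAbs(im,alpha=1.4),None,fx=k,fy=k,interpolation=cv2.INTER_CUBIC)
def line(L,col): cv2.polylines(im,[np.round((proj(c,W(L))-[x0,y0]+.5)*k-.5).astype(np.int32)],False,col,1)
line([(100,-100,45),(-45,-100,45),(-45,-100,28),(-100,-100,28),(-100,-45,28),(-100,-45,45),(-100,100,45),(100,100,45),(100,-100,45)],(0,255,0))
line([(-96,-96,4),(-31,-96,4)],(255,255,0)); line([(-96,-96,4),(-96,-31,4)],(255,255,0))
line([(100,-100,0),(100,100,0)],(0,255,0))
for th,col in((0,(0,0,255)),(.1,(255,0,0))): line([coverpt(96,0,th,4),coverpt(-96,0,th,4),coverpt(-96,80,th,4),coverpt(96,80,th,4),coverpt(96,0,th,4)],col)
cv2.imwrite(out,im)
print("low",W([-96,-96,4]),"tilt",np.arccos(Rt[2,2]))
E
python3 ov.py side 240 110 120 90 6.667 pics/ov1.png
```

```text
low [ 0.63991914 -0.01767125  0.20349007] tilt 0.0045404559262656255
```

View pics/ov1.png

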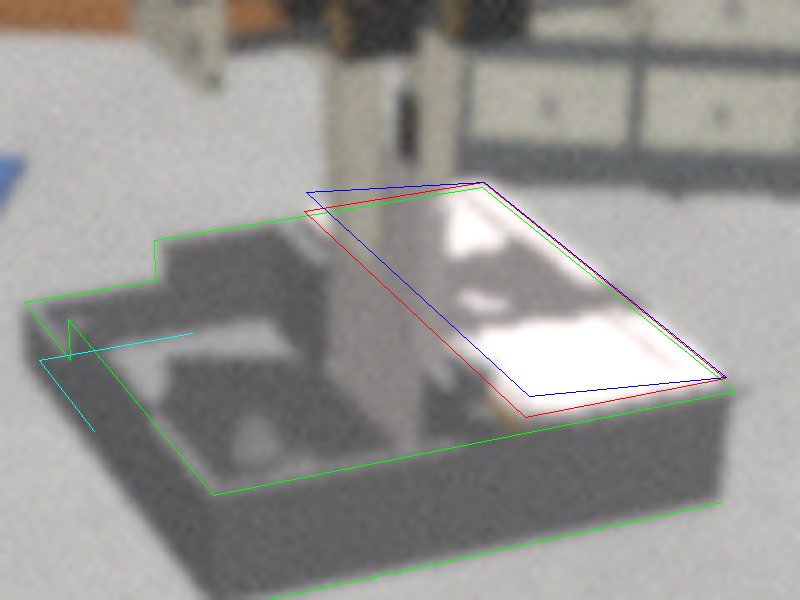

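Request:
jog_arm(motion=[0,0,0,0,0.014,0.014,0,0,0,0,0,0.028,0.028,0,0,0,0,0,0.042,0.042,0,0,0,0,0,0.056,0.056,0,0,0,0,0,0.07,0.07,0,0,0,0,0,0.084,0.084,0,0,0,0,0,0.098,0.098,0,0,0,0,0,0.112,0.112,0], grip_force=60)

```text
t: 10.15
tool_pos: [0.5019, 0.012, 0.2704]
orientation: [-1.442, -2.523, 0.09]
force: [-0.7, 0.6, -6.1]
opening: 0.0116
```

Request:
jog_arm(motion=[0,0,0,0,0.014,0.014,0,0,0,0,0,0.028,0.028,0,0,0,0,0,0.042,0.042,0,0,0,0,0,0.056,0.056,0,0,0,0,0,0.07,0.07,0,0,0,0,0,0.084,0.084,0,0,0,0,0,0.098,0.098,0,0,0,0,0,0.112,0.112,0])

```text
t: 10.95
tool_pos: [0.5024, 0.0119, 0.2701]
orientation: [-1.32, -2.31, 0.173]
force: [0.4, 0.2, -6.8]
opening: 0.0118
```

```bash
python3 -c "
from h import *
s=read_state();print(s['t'],s['tool_pos'],s['q'].round(2),s['force'].round(1))"; python3 ov.py side 210 100 160 120 5 pics/ov2.png;python3 ov.py top 190 60 200 150 4 pics/ov2t.png
```

```text
10.95 [0.5023845  0.01193771 0.27014291] [-0.13  0.33  1.24  0.07  2.05 -0.64] [ 0.4  0.2 -6.8]
low [ 0.59235525 -0.00542047  0.14228231] tilt 0.4982770935085022
low [ 0.59273601 -0.00547824  0.14239221] tilt 0.4962459235246787
```

View pics/ov2.png

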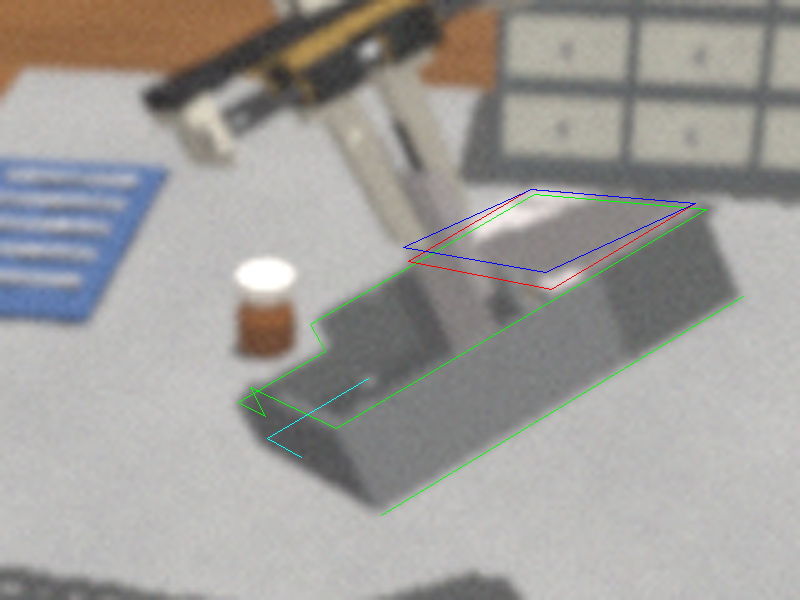

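View pics/ov2t.png

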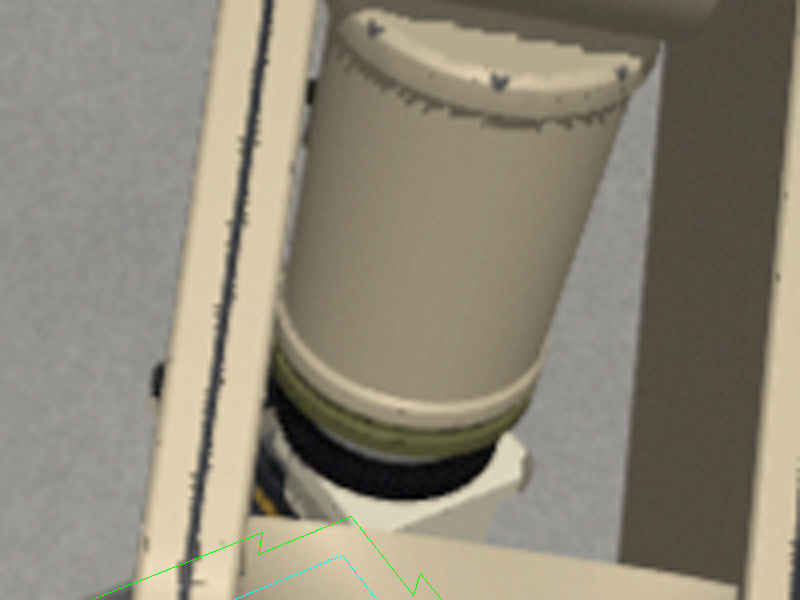

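Request:
jog_arm(motion=[0,0,0,0,0.012,0.012,0,0,0,0,0,0.024,0.024,0,0,0,0,0,0.036,0.036,0,0,0,0,0,0.048,0.048,0,0,0,0,0,0.06,0.06,0,0,0,0,0,0.06,0.06,0,0,0,0,0,0.06,0.06,0,0,0,0,0,0.06,0.06,0])

```text
t: 11.85
tool_pos: [0.5023, 0.0119, 0.2695]
orientation: [-1.254, -2.195, 0.213]
force: [-0.7, -0.7, -6.2]
opening: 0.0119
```

```bash
python3 ov.py side 230 130 100 75 8 pics/ov3.png
```

```text
low [ 0.57583141 -0.00098305  0.13161625] tilt 0.628698561477581
```

View pics/ov3.png

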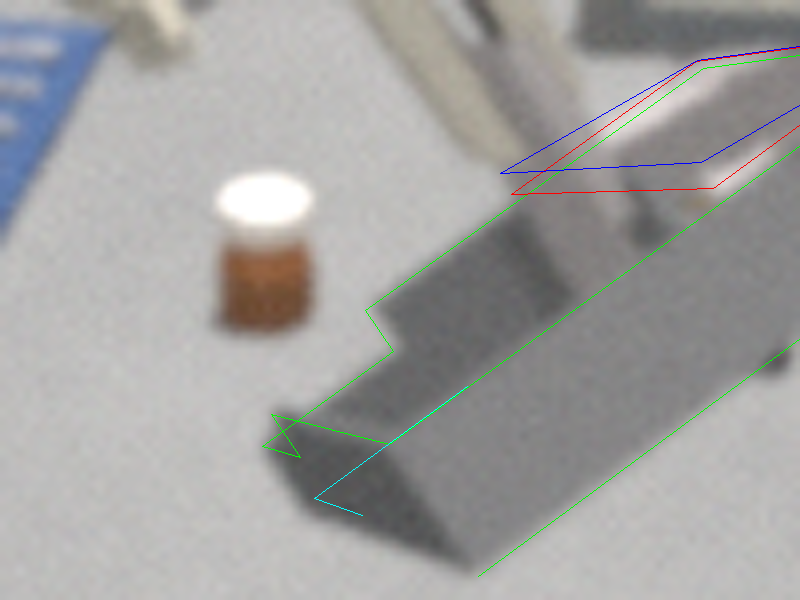

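```bash
cat > swing.py <<'E'
import sys
from h import *
s=read_state(); R0=R.from_rotvec(s["orientation"]).as_matrix(); p=s["tool_pos"]
for a in map(float,sys.argv[1].split(",")):
    Q=R.from_euler('z',a,degrees=True).as_matrix()
    print((R0.T@(Q@p-p)/.5).round(3).tolist(),(R.from_matrix(R0.T@Q@R0).as_rotvec()/(np.pi/2)).round(3).tolist())
print(s["t"],s["q"].round(2))
E
python3 swing.py 1.5,4,7,10.5,14,17.5,21,24
```

```text
[0.022, 0.014, 0.004] [0.007, -0.007, -0.014]
[0.059, 0.035, 0.013] [0.018, -0.018, -0.036]
[0.105, 0.059, 0.024] [0.032, -0.032, -0.063]
[0.159, 0.083, 0.039] [0.049, -0.048, -0.095]
[0.214, 0.105, 0.056] [0.065, -0.064, -0.126]
[0.269, 0.124, 0.075] [0.081, -0.08, -0.158]
[0.325, 0.139, 0.096] [0.097, -0.096, -0.189]
[0.373, 0.15, 0.115] [0.111, -0.11, -0.216]
11.9 [-0.13  0.46  1.13  0.09  2.17 -0.64]
```

Request:
jog_arm(motion=[0,0.022,0.014,0.004,0.007,-0.007,-0.014,0,0.059,0.035,0.013,0.018,-0.018,-0.036,0,0.105,0.059,0.024,0.032,-0.032,-0.063,0,0.159,0.083,0.039,0.049,-0.048,-0.095,0,0.214,0.105,0.056,0.065,-0.064,-0.126,0,0.269,0.124,0.075,0.081,-0.08,-0.158,0,0.325,0.139,0.096,0.097,-0.096,-0.189,0,0.373,0.15,0.115,0.111,-0.11,-0.216])

```text
t: 12.7
tool_pos: [0.4531, 0.2178, 0.2699]
orientation: [-0.774, -2.439, 0.378]
force: [0.2, 0.7, -5.9]
opening: 0.0121
```

```bash
python3 swing.py 3,6,9,12.5,16,19,21.5,23; python3 ov.py side 230 150 200 150 4 pics/ov4.png
```

```text
[0.044, 0.027, 0.009] [0.014, -0.014, -0.027]
[0.09, 0.051, 0.02] [0.028, -0.027, -0.054]
[0.136, 0.073, 0.033] [0.042, -0.041, -0.081]
[0.19, 0.096, 0.049] [0.058, -0.057, -0.113]
[0.246, 0.116, 0.067] [0.074, -0.073, -0.144]
[0.293, 0.131, 0.084] [0.088, -0.087, -0.171]
[0.333, 0.141, 0.099] [0.099, -0.099, -0.194]
[0.357, 0.146, 0.109] [0.106, -0.105, -0.207]
12.7 [ 0.29  0.46  1.13  0.09  2.17 -0.64]
low [0.52330124 0.241177   0.13211567] tilt 0.6287749083395274
```

View pics/ov4.png

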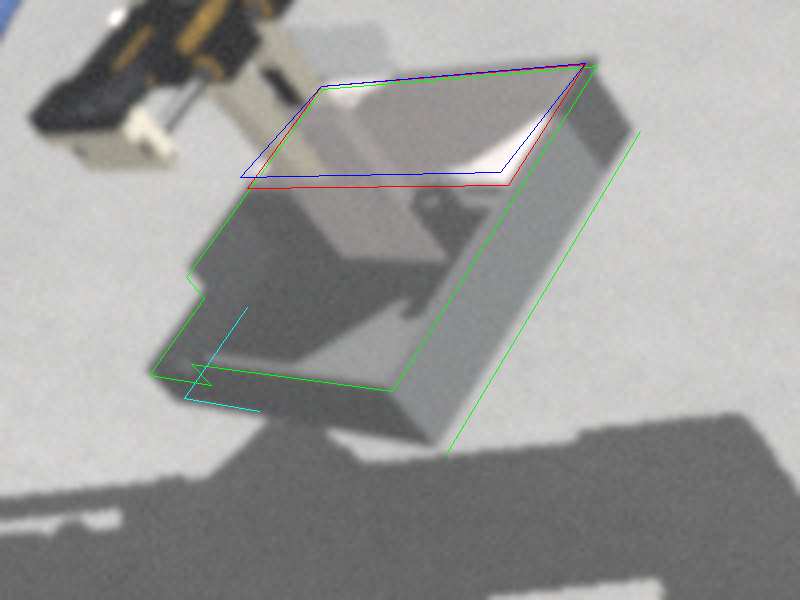

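Request:
jog_arm(motion=[0,0.044,0.027,0.009,0.014,-0.014,-0.027,0,0.09,0.051,0.02,0.028,-0.027,-0.054,0,0.136,0.073,0.033,0.042,-0.041,-0.081,0,0.19,0.096,0.049,0.058,-0.057,-0.113,0,0.246,0.116,0.067,0.074,-0.073,-0.144,0,0.293,0.131,0.084,0.088,-0.087,-0.171,0,0.333,0.141,0.099,0.099,-0.099,-0.194,0,0.357,0.146,0.109,0.106,-0.105,-0.207])

```text
t: 13.55
tool_pos: [0.3269, 0.3822, 0.271]
orientation: [-0.26, -2.591, 0.525]
force: [-0.5, -0.2, -5.0]
opening: 0.012
```

```bash
python3 swing.py 3; python3 ov.py side 230 150 200 150 4 pics/ov5.png;  python3 ov.py top 50 60 200 150 4 pics/ov5t.png
```

```text
[0.044, 0.027, 0.01] [0.014, -0.014, -0.027]
13.55 [ 0.7   0.46  1.13  0.09  2.17 -0.64]
low [0.38432587 0.42984944 0.13311776] tilt 0.6274731127814769
low [0.38583936 0.42843728 0.13303947] tilt 0.627371844292839
```

View pics/ov5.png

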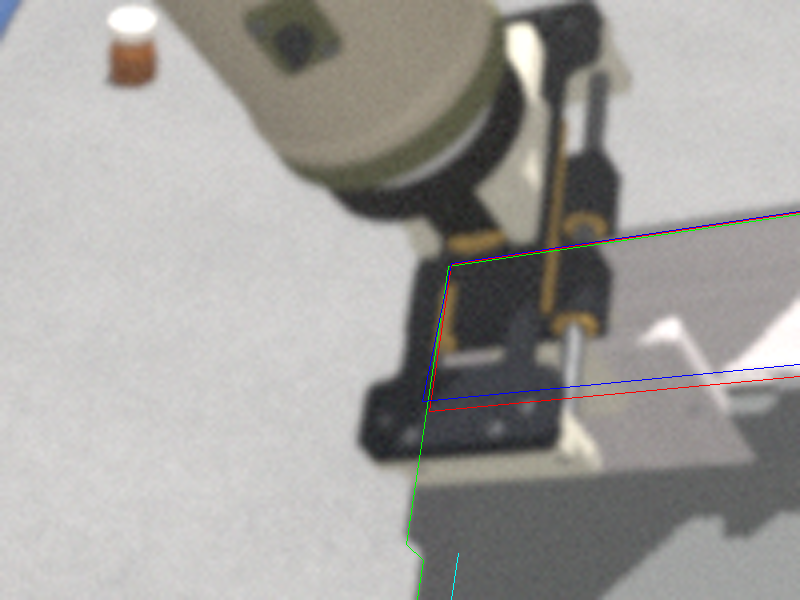

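View pics/ov5t_raw.png

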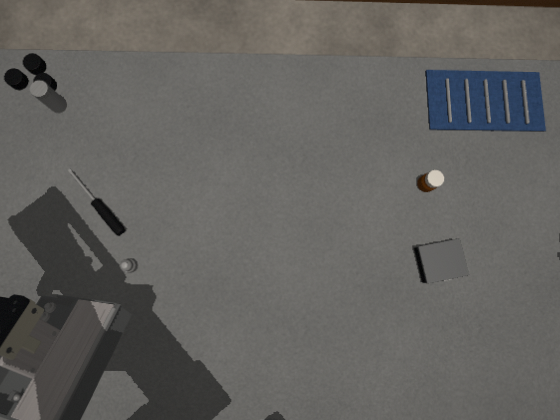

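```bash
python3 ov.py side 230 220 200 200 3 pics/ov6.png;  python3 ov.py top 0 270 200 150 4 pics/ov6t.png
```

```text
low [0.38711013 0.42722669 0.13292904] tilt 0.6273481408942051
low [0.38796219 0.42649946 0.13287371] tilt 0.6273143026594057
```

View pics/ov6.png

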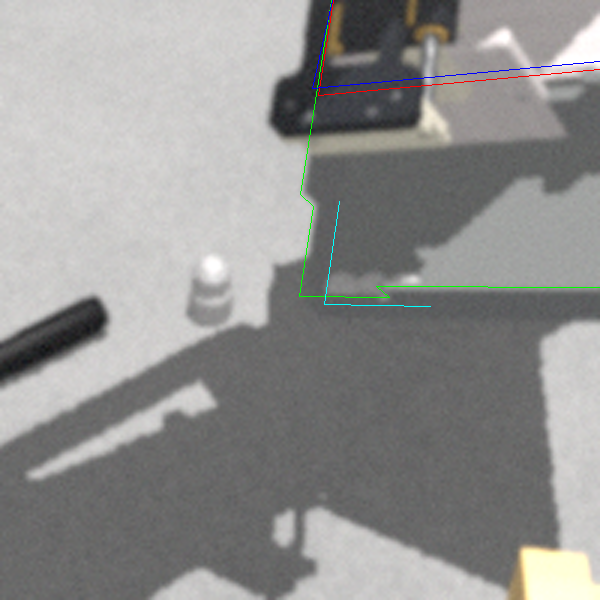

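View pics/ov6t.png

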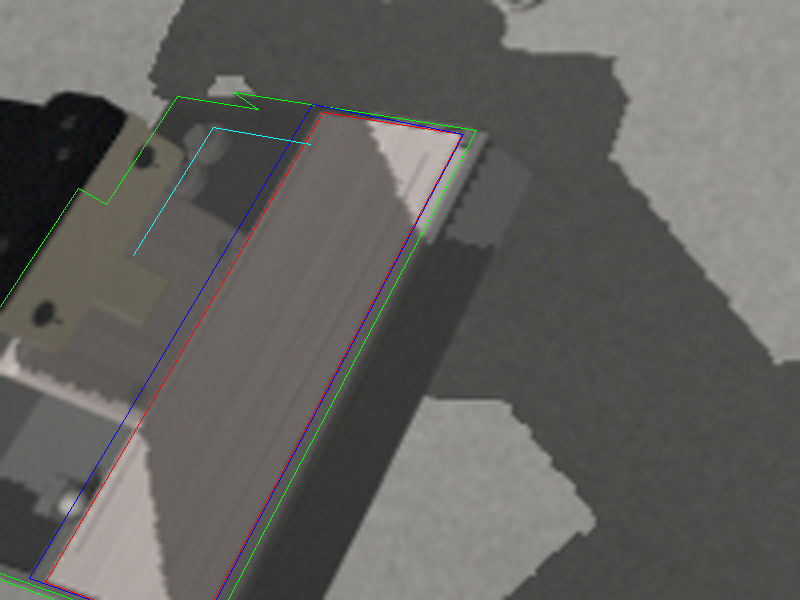

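```bash
cat >> ov.py <<'E'
im=c["frame"][int(y0):int(y0+hh),int(x0):int(x0+w),::-1]
im=cv2.resize(cv2.convertScaleAbs(im,alpha=1.8),None,fx=k,fy=k,interpolation=cv2.INTER_CUBIC)
t=np.linspace(0,6.3,25)
for n in((-86,-86),(-66,-86),(-46,-86)): line([(n[0]+6*np.cos(u),n[1]+6*np.sin(u),17) for u in t],(0,255,255))
cv2.imwrite(out,im)
E
python3 ov.py side 325 270 80 60 10 pics/ov7.png;  python3 ov.py top 20 280 80 60 10 pics/ov7t.png
```

```text
low [0.38845953 0.42605832 0.13280521] tilt 0.6273619199846272
low [0.38867982 0.42581049 0.13275914] tilt 0.6275099764024076
```

View pics/ov7.png

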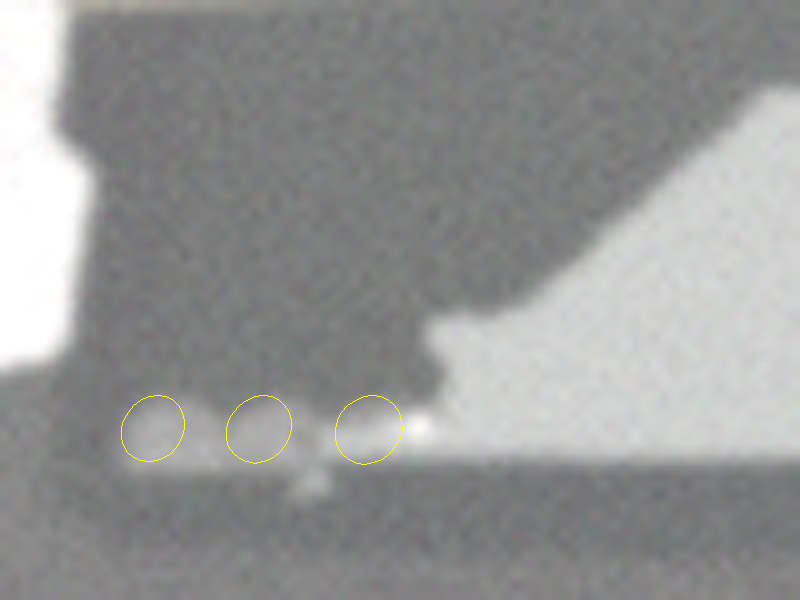

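View pics/ov7t.png

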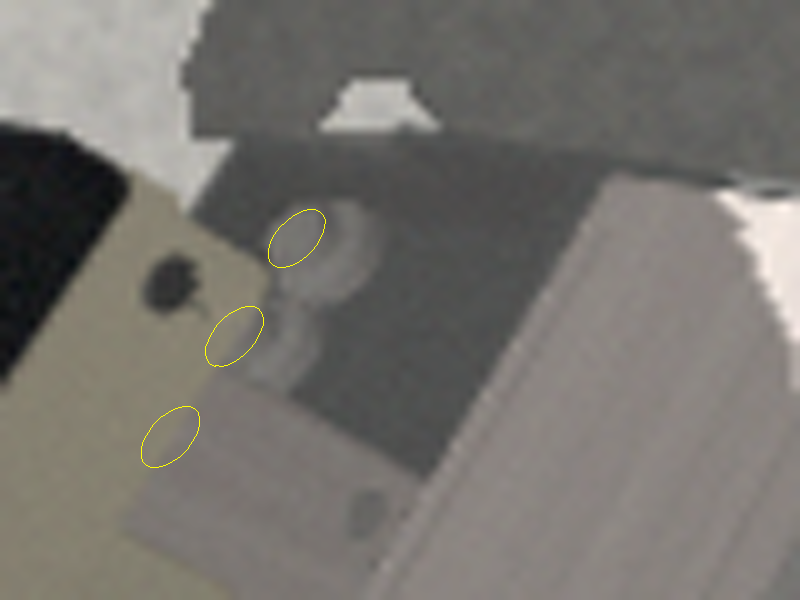

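Request:
jog_arm(motion=[0,0,0,0,0,0,0,0,0,0,0,0,0,0,0,0,0,0,0,0,0,0,0,0,0,0,0,0,0,0,0,0,0,0,0,0,0,0,0,0,0,0])

```text
t: 14.45
tool_pos: [0.3296, 0.3797, 0.2706]
orientation: [-0.269, -2.589, 0.524]
force: [0.3, -0.1, -5.1]
opening: 0.0114
```

```bash
python3 ov.py side 325 270 80 60 10 pics/ov8.png; python3 ov.py top 0 270 200 150 4 pics/ov8t.png; python3 -c "
from h import *
s=read_state();print(s['t'],s['dq'].round(3),s['force'].round(1),s['opening'])"
```

```text
low [0.38863906 0.4258836  0.13276114] tilt 0.627466716893849
low [0.38864148 0.42587554 0.13278015] tilt 0.6274472296903718
14.55 [ 0.002 -0.001 -0.001  0.001 -0.001  0.   ] [-0.3  0.3 -5.8] 0.011568724238158728
```

View pics/ov8.png

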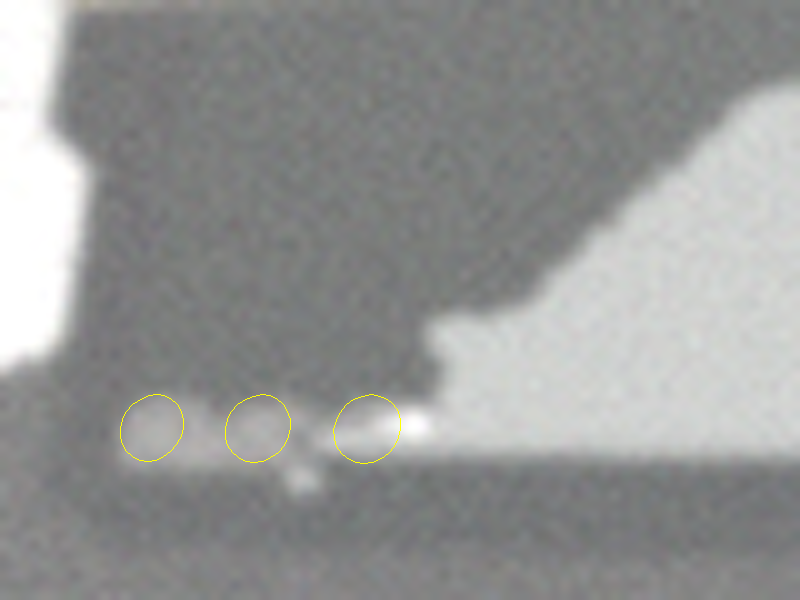

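View pics/ov8_raw.png

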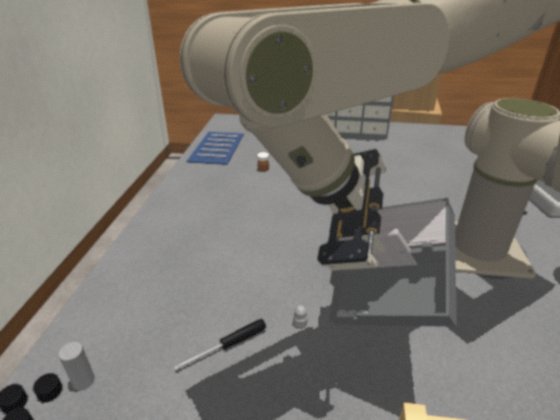

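```bash
python3 -c "
from plant import *
print(close_job())"
```

```text
the job is handed in; nothing more can be done
None
```

I pressed the cover shut, lifted the tray by its grip plate and tilted it about 36° with the low corner down. I then swung it round about the base so the cameras could see into the bin, and handed the job in at about 14.6 s. No verdict came back.

What the last checks showed:

- **Cover:** In the last press the force rose to about 41 N (18.6 N of it sideways), with the fingertips at 48.8 mm; the shut height is 49 mm. That is well over the suggested 5–15 N, but the tray did not visibly move. Overlays after the lift and during the tilt match a shut cover. The images could not tell fully snapped from about 0.05 rad open, so I rely on the force and height for that. A small gold patch shows at the cover's edge. I took it for a view of a lens cell through the gap, or a reflection.
- **Tray:** It was held at 60 N grip with the plate still between the jaws at 11.6 mm. The tilt was 0.627 rad, the low corner was about 133 mm above the bench, and the arm was still.
- **Nuts:** The side camera shows all three in a row along the -y wall at the low corner. The farthest is about 52 mm away, against the 65 mm limit. The top camera confirms only two of them, because the gripper hides the third. They looked the same in pictures about 1 s apart.
- **Bystanders:** The four objects on the bench look untouched.
- **Lens cells:** They cannot be seen under the shut cover, so I did not check them directly.

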